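# Set the pigment mill's burrs

## Task

On the painter's table stand two hand mills for pigment: set the squat one with the square wooden box. Turn its adjusting ring clockwise (seen from above) until the burrs touch and it stops, then back it off two clicks (counter-clockwise, pointer at the second stud) and let go. Leave the ring of the tall column mill as it is.

Things in the scene. Friction and masses are not known exactly. Their poses are not given: they have to be found in the camera images.
- box_ring_grip (a point): Squat mill, fixed: square wooden box 144 mm wide, 81 high, steel dome. On top a steel ring 68 across (top at z 149) on a round scale plate 110 across (top at z 133); across the ring an upright wing grip 58 long, 14 thick, 34 high (top at z 183, all mm), the mill's highest part. Point: on the ring's vertical axis, mid-wing, z 169 mm. x along the wing to its pointer end, y across; turns with the ring.
- box_ring (a joint): Squat mill's ring angle, rad. 0 = burrs touching: hard stop, black pointer at the scale's one long bar, beside a pin. Grows counter-clockwise seen from above, to 1.75. One click = 30 degrees (0.52 rad) = one stud on the scale (studs at 30, 60, 90 degrees from the bar); clicks are seen by the pointer, not felt. About 0.1 N m turns it, no spring; it stays where left.
- column_ring_tip (a point): Tall mill, fixed, to be left alone: slim round wooden column on a round foot 120 mm across. Scale plate, ring, wing and pointer as on the squat mill; wing top 236 mm above the table. Point: tip of its pointer, 45 mm out from the ring's axis, 192 mm above the table. x points from the axis out to the pointer, z up; turns with the ring.
- column_ring (a joint): Angle of the tall mill's ring, rad; same meaning as for the squat mill.
Not all that is in view belongs to the job. Leave any orange look-alike of the part that bears box_ring_grip alone.

How it is judged:
On the way:
1. the squat mill's ring is turned clockwise until the burrs touch (within 10 degrees of the stop) (value of joint box_ring below 0.175 rad), for 0.1 s.
At the end, for the whole second after the job is handed in: The squat mill's ring stands two clicks back from touching (60 degrees, within 10 degrees either way), at rest (value of joint box_ring between 0.872 and 1.222 rad and velocity of joint box_ring between -0.05 and 0.05 rad/s).
It fails at once if the tall mill's ring is turned more than about 10 degrees (distance of column_ring_tip from where it was at the start of the episode above 0.008 m).
It also fails if it takes over 40 s, if anything falls off the work surface, if the arm or the gripper's body presses on something with over 40 N, if the wrist force passes 120 N, or if a joint passes its speed limit or range.

## Robot

A 6-joint arm with a two-finger parallel gripper is mounted at the origin on the work surface. World frame = base frame: x ahead of the robot, y to its left, z up, the work surface at z = 0. Lengths are in m, angles in rad, forces in N, time in s.
With the tool pointing down it reaches from about 0.25 to 0.725 m from the base axis. Payload 9.7 kg.
Tool frame: the origin (TCP) lies at the very end of the fingers, on their centre line; the grasp point (between the pads) lies 19 mm behind it; y points along the fingers, z is the direction in which the jaws open and shut, and the axes are right-handed (so a half turn about y gives the same grasp; the last joint's range is limited). The gripper opens to 85 mm and grips with 20 to 120 N. Pads are 22 mm wide; open, the fingers measure 114 mm over their backs; the gripper's body (76 mm by 85 mm) begins 54 mm behind the grasp point. The pads swing forward as they close: fully open they stand 13 mm farther back than shut.
Start: joints at [-1.102, 0.087, 0.176, 1.66, 0, 1.571], TCP at [0.248, -0.491, 0.231] pointing down, gripper open.
Joint ranges: [-3.13, 3.13], [-0.85, 1.81], [-1.15, 1.24], [-2.2, 2.28], [-1.44, 1.52], [-3.14, 3.14]. Speed limits (rad/s): [2.22, 2.22, 2.57, 3.14, 3.14, 3.14].

## Interface

Orientations are given as a 3x3 rotation matrix whose columns are the frame's x, y, z axes.
In Python, from station import arm gives the robot as it stands.
- The arm moves only by the tool arm_command, never from a script. Its argument "targets" is a list of rows, each an object of numbers: "claw": the finger opening in mm, from 0 to 85.4; "x", "y", "z": the shift along the tool's x, y, z in units of 25 mm (1.0 is 25 mm); "roll": the turn about the tool's y in units of 5 degrees (1.0 is 5 degrees). A call has 1 to 12 rows; each row is the pose to reach, as a shift and turn from the pose commanded when the call began, along the tool's axes at that moment; what a row does not reach only later rows make up. A row lasts 1/12 s, in which the tool goes at most 41.7 mm and 7.16 degrees, less where a joint would pass 70% of its speed; a pose out of reach is approached as far as the arm can. A call with a gripper value outside its range is refused whole. The fingers move at their own pace and stop on an object; "squeeze" is the grip in N (left out, the last holds). Time passes only in rows, so rows that repeat a pose let the fingers close. It gives the time, the measured TCP pose, the force and the opening at its end, in the units of the state.
- arm.get_obs(): the state, without advancing time (a new reading comes with each control period).
- arm.snapshot(name): name is "scene" or "top" or "wrist"; returns (picture, depth): 420x560x3 uint8, red, green, blue; 420x560 float32, m along the optical axis (not along the pixel's ray), 0 where there is no reading.
- arm.camera_info(name): a dict with "mtx" (3x3 intrinsics, pixels), "k1" (the pictures are not rectified: a ray, as slopes to the right and down, at radius r is drawn at 1 + k1 r^2 times it, then the intrinsics apply), "world_to_cam" (4x4, takes a point from world to camera coordinates); the wrist camera has in their place "hand_eye" (4x4, takes a point from camera to tool coordinates, whose origin is the TCP and whose axes are the tool frame's). Camera axes: x right, y down, z forward; pixel columns grow to the right and rows downward; lengths in m; the calibration is good to about 2 mm. A picture is of the moment at which its call begins: read the wrist's pose just before it. camera_info takes no time and is no camera call.
- arm.hand_in(): hands the job in, once; it reports no verdict.
Trained networks look in the newest picture that a camera, given by its name, has taken for a name from the list of things; names that differ only in an ending like _2 or _b are one class to them, and where a whole thing is asked for, a point or a joint stands for the part that bears it (a point fixed in the world has none). Each returns a list of dicts, best first, with "p" (0 to 1); they miss things now and then, are a little off and sometimes report something else, mostly with a low value. They report only what shows in the picture. A call takes as long as a camera call. They do not tell look-alikes from the thing itself.
- arm.spot_in(camera, query): "rect" ([left, top, right, bottom] in pixels, round what is visible of it).
- arm.pinpoint(camera, query): "xy" ([column, row] in pixels: a listed point, or the origin of a listed thing).
The state is a dict: "time": time; "joints": joint angles; "joint_velocities": joint speeds; "tau": joint torques, N m; "eef_pos": TCP position; "ee_rot": TCP orientation; "contact_force": force on the tool from outside, world axes, zero at the start; "ft_torque": the same for the moment, N m; "width": opening from 0.0 (shut) to 1.0 (fully open).
Only numpy, scipy, OpenCV 4.12 (cv2) and the standard library are available. Lean on these libraries where they do the work, as an engineer would, in place of code of your own. Each camera call takes 0.05 s, during which the arm holds its last target. There are 200 camera calls.

## Working session

There is one attempt and no reset: what is moved stays moved. The work goes in short steps, Python scripts to look and compute and a tool call to move; the robot and the scene stay as the last step left them, time stands still between calls to the robot, and variables do not carry over. Pictures are saved under pics/ and viewed, about 8 in all and at most 12, crops included, and the job is handed in when it is done.

Besides the shell and the picture viewer there is one more tool, called after "Emit:" as name(argument=value, ...), one argument or row to a line, values as JSON. arm_command: Moves the arm, as the interface text tells. Its arguments: {"type":"object","properties":{"targets":{"type":"array","items":{"type":"object","properties":{"claw":{"type":"number"},"x":{"type":"number"},"y":{"type":"number"},"z":{"type":"number"},"roll":{"type":"number"}}}},"squeeze":{"type":"number"}},"required":["targets"]}

```bash
mkdir -p pics; cat > h.py <<'E'
import numpy as np, cv2
from station import arm
def look(c):
    o=arm.get_obs(); im,d=arm.snapshot(c); return o,im,d
def save(n,im): cv2.imwrite('pics/'+n+'.png',cv2.cvtColor(im,cv2.COLOR_RGB2BGR))
def c2w(c,o):
    i=arm.camera_info(c)
    if c=='wrist':
        T=np.eye(4);T[:3,:3]=o['ee_rot'];T[:3,3]=o['eef_pos'];return T@np.array(i['hand_eye'])
    return np.linalg.inv(np.array(i['world_to_cam']))
def ray(c,xy,o):
    i=arm.camera_info(c);T=c2w(c,o)
    K=np.array(i['mtx']);p=np.linalg.solve(K,[xy[0],xy[1],1])[:2]
    q=p.copy()
    for _ in range(20): q=p/(1+i['k1']*(q@q))
    return T[:3,3],T[:3,:3]@np.array([q[0],q[1],1])
def atz(c,xy,z,o):
    a,v=ray(c,xy,o);return a+v*(z-a[2])/v[2]
def atd(c,xy,d,o):
    a,v=ray(c,xy,o);return a+v*d[int(round(xy[1])),int(round(xy[0]))]
E
python3 - <<'E'
from h import *
print(arm.get_obs()['ee_rot'])
ims=[]
for c in ['scene','top']:
    o,im,d=look(c);ims.append(im);save(c+'0',im)
    for q in ['box_ring_grip','column_ring_tip']:
        for r in arm.pinpoint(c,q)[:4]: print(c,q,r,atd(c,r['xy'],d,o).round(3),atz(c,r['xy'],.169 if 'box' in q else .192,o).round(3))
        print(arm.spot_in(c,q)[:4])
E
```

```text
[[-8.92120064e-01 -5.81054838e-04  4.51798023e-01]
 [-4.51798396e-01  1.16168487e-03 -8.92119308e-01]
 [-6.47668636e-06 -9.99999156e-01 -1.29888202e-03]]
scene box_ring_grip {'xy': [298.0, 282.6], 'p': 0.74} [0.506 0.234 0.184] [0.501 0.23  0.169]
[{'rect': [284.9, 267.4, 314.1, 303.6], 'p': 0.82}, {'rect': [401.2, 240.3, 437.7, 267.4], 'p': 0.72}, {'rect': [160.6, 133.0, 192.6, 159.8], 'p': 0.61}]
scene column_ring_tip {'xy': [162.4, 156.5], 'p': 0.81} [ 0.56  -0.238  0.189] [ 0.561 -0.235  0.192]
[{'rect': [161.8, 133.9, 192.3, 161.6], 'p': 0.88}]
top box_ring_grip {'xy': [202.0, 188.8], 'p': 0.74} [0.488 0.226 0.185] [0.49  0.229 0.169]
top box_ring_grip {'xy': [154.3, 308.9], 'p': 0.56} [0.224 0.33  0.184] [0.223 0.334 0.169]
[{'rect': [191.1, 175.1, 219.4, 204.6], 'p': 0.95}, {'rect': [142.0, 297.2, 175.0, 322.0], 'p': 0.57}]
top column_ring_tip {'xy': [404.4, 153.7], 'p': 0.64} [ 0.556 -0.232  0.187] [ 0.555 -0.231  0.192]
[{'rect': [390.4, 154.7, 418.8, 186.5], 'p': 0.97}]
```

View pics/top0.png

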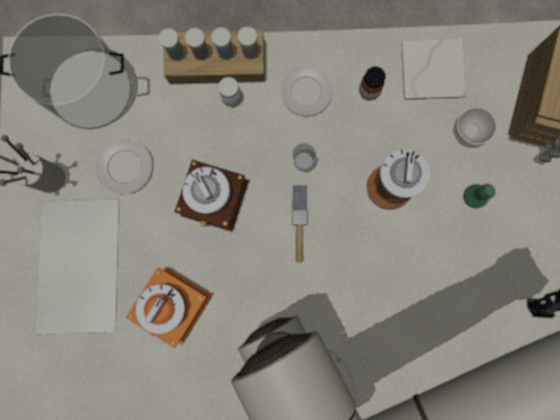

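View pics/scene0.png

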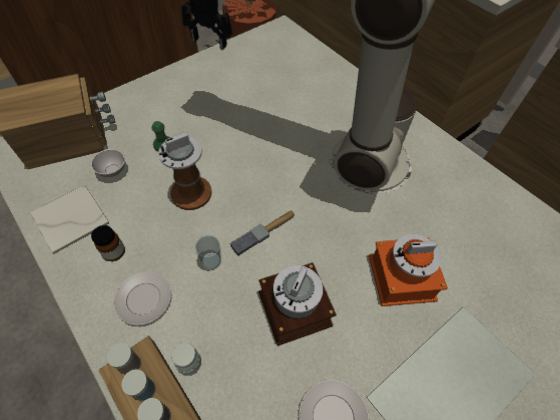

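The brown squat mill is at top image (205,190), the orange look-alike at (160,308), and the tall mill at (405,175). I'll zoom in on the pointer and check the wrist camera's offset.

```bash
python3 - <<'E'
from h import *
im=cv2.imread('pics/top0.png')[155:235,165:255]; im2=cv2.imread('pics/scene0.png')[255:335,255:345]
cv2.imwrite('pics/z0.png',np.hstack([cv2.resize(i,(400,356),interpolation=cv2.INTER_CUBIC) for i in (im,im2)]))
print(np.array(arm.camera_info('wrist')['hand_eye']).round(3),arm.camera_info('wrist')['mtx'])
E
```

```text
[[ 0.001  0.964  0.267 -0.067]
 [-0.001 -0.267  0.964 -0.142]
 [ 1.    -0.001  0.     0.001]
 [ 0.     0.     0.     1.   ]] [[316.12798235   0.         284.52118585]
 [  0.         316.12798235 211.75994282]
 [  0.           0.           1.        ]]
```

View pics/z0.png

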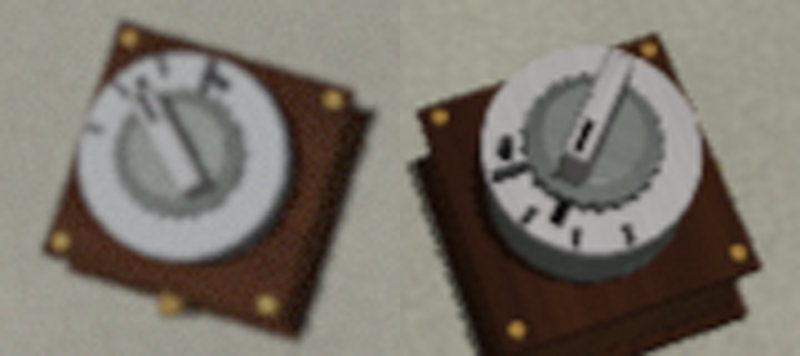

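Emit:
arm_command(
  targets=[
    {"y": -3.0,"claw": 85},
    {"y": -3.0},
    {"y": -3.0},
    {"y": -3.0,"x": -5,"z": -5},
    {"y": -3.0,"x": -5,"z": -5},
    {"y": -3.0,"x": -5,"z": -5},
    {"y": -3.0,"x": -5,"z": -5},
    {"y": -3.0,"x": -10,"z": -10},
    {"y": -3.0,"x": -10,"z": -10},
    {"y": -3.0,"x": -10,"z": -10},
    {"y": -3.0,"x": -10,"z": -10},
    {"y": -3.0,"x": -10,"z": -10},
  ],
)

```text
$.targets[0]: bad value
```

Emit:
arm_command(
  targets=[
    {"x": 0,"y": -3,"z": 0,"roll": 0,"claw": 85},
    {"x": 0,"y": -3,"z": 0,"roll": 0,"claw": 85},
    {"x": 0,"y": -3,"z": 0,"roll": 0,"claw": 85},
    {"x": -5,"y": -3,"z": -5,"roll": 0,"claw": 85},
    {"x": -5,"y": -3,"z": -5,"roll": 0,"claw": 85},
    {"x": -5,"y": -3,"z": -5,"roll": 0,"claw": 85},
    {"x": -5,"y": -3,"z": -5,"roll": 0,"claw": 85},
    {"x": -10,"y": -3,"z": -10,"roll": 0,"claw": 85},
    {"x": -10,"y": -3,"z": -10,"roll": 0,"claw": 85},
    {"x": -10,"y": -3,"z": -10,"roll": 0,"claw": 85},
    {"x": -10,"y": -3,"z": -10,"roll": 0,"claw": 85},
    {"x": -10,"y": -3,"z": -10,"roll": 0,"claw": 85},
  ],
)

```text
time: 1.5
eef_pos: [0.359, -0.1514, 0.3068]
ee_rot: [[-0.891, 0.001, 0.453], [-0.453, 0.0, -0.891], [-0.001, -1.0, 0.0]]
contact_force: [0.4, -1.0, 0.2]
width: 0.996
```

```bash
python3 -c "
from h import *
o=arm.get_obs();print(o['time'],o['joints'],o['eef_pos'],o['ee_rot'])"
```

```text
1.5 [-3.99772331e-01 -2.47276803e-01  1.37467427e-02  1.83057276e+00
  7.96924925e-04  2.27126670e+00] [ 0.35898658 -0.1514342   0.30678571] [[-8.91316169e-01  1.45894928e-03  4.53379928e-01]
 [-4.53380073e-01  2.48699209e-04 -8.91317254e-01]
 [-1.41314189e-03 -9.99998905e-01  4.39788904e-04]]
```

Emit:
arm_command(
  targets=[
    {"x": -5,"y": 0,"z": -5,"roll": -5,"claw": 85},
    {"x": -5,"y": 0,"z": -5,"roll": -5,"claw": 85},
    {"x": -5,"y": 0,"z": -5,"roll": -5,"claw": 85},
    {"x": -5,"y": 0,"z": -5,"roll": -10,"claw": 85},
    {"x": -11.5,"y": 0,"z": -11.1,"roll": -10,"claw": 85},
    {"x": -11.5,"y": 0,"z": -11.1,"roll": -10,"claw": 85},
    {"x": -11.5,"y": 0,"z": -11.1,"roll": -10,"claw": 85},
    {"x": -11.5,"y": 0,"z": -11.1,"roll": -16,"claw": 85},
    {"x": -11.5,"y": 0,"z": -11.1,"roll": -16,"claw": 85},
    {"x": -11.5,"y": 0,"z": -11.1,"roll": -16,"claw": 85},
    {"x": -11.5,"y": 0,"z": -11.1,"roll": -16,"claw": 85},
    {"x": -11.5,"y": 0,"z": -11.1,"roll": -16,"claw": 85},
  ],
)

```text
time: 2.5
eef_pos: [0.4898, 0.2243, 0.3054]
ee_rot: [[0.298, -0.001, 0.955], [-0.955, -0.001, 0.298], [0.0, -1.0, -0.001]]
contact_force: [-0.1, 0.3, -0.5]
width: 0.994
```

Emit:
arm_command(
  targets=[
    {"x": 0,"y": 0,"z": 0,"roll": -16,"claw": 85},
    {"x": 0,"y": 0,"z": 0,"roll": -16,"claw": 85},
    {"x": 0,"y": 0,"z": 0,"roll": -16,"claw": 85},
    {"x": 0,"y": 0,"z": 0,"roll": -16,"claw": 85},
    {"x": 0,"y": 0,"z": 0,"roll": -16,"claw": 85},
    {"x": 0,"y": 0,"z": 0,"roll": -16,"claw": 85},
    {"x": 0,"y": 0,"z": 0,"roll": -16,"claw": 85},
    {"x": 0,"y": 0,"z": 0,"roll": -16,"claw": 85},
    {"x": 0,"y": 0,"z": 0,"roll": -16,"claw": 85},
    {"x": 0,"y": 0,"z": 0,"roll": -16,"claw": 85},
    {"x": 0,"y": 0,"z": 0,"roll": -16,"claw": 85},
    {"x": 0,"y": 0,"z": 0,"roll": -16,"claw": 85},
  ],
)

```text
time: 3.5
eef_pos: [0.4896, 0.2219, 0.3068]
ee_rot: [[0.993, 0.001, -0.121], [0.121, 0.0, 0.993], [0.001, -1.0, 0.0]]
contact_force: [0.7, -0.3, 1.1]
width: 0.996
```

```bash
python3 - <<'E'
from h import *
o,im,d=look('wrist');save('w1',im)
print(o['time'],o['joints'].round(3),o['eef_pos'],o['ee_rot'].round(3))
for r in arm.pinpoint('wrist','box_ring_grip')[:3]: print(r,atd('wrist',r['xy'],d,o),atz('wrist',r['xy'],.169,o))
print(arm.spot_in('wrist','box_ring_grip')[:2])
# top of wing from depth
T=c2w('wrist',o);vv,uu=np.mgrid[0:420:2,0:560:2]
P=np.array([atd('wrist',(u,v),d,o) for u,v in zip(uu.ravel(),vv.ravel()) if d[v,u]>0])
w=P[(P[:,2]>.172)&(P[:,2]<.2)&(np.hypot(P[:,0]-.49,P[:,1]-.228)<.06)]
print(len(w),w.mean(0),cv2.minAreaRect(w[:,:2].astype(np.float32)*1000))
E
```

```text
3.5 [ 0.426  0.1    0.339  1.809 -0.     0.304] [0.48957264 0.22193785 0.30680722] [[ 0.993  0.001 -0.121]
 [ 0.121  0.     0.993]
 [ 0.001 -1.     0.   ]]
{'xy': [291.0, 211.2], 'p': 0.9} [0.49557112 0.22678876 0.18151505] [0.49896676 0.22746399 0.169     ]
[{'rect': [256.1, 167.7, 326.0, 241.1], 'p': 0.77}]Traceback (most recent call last):
  File "<stdin>", line 8, in <module>
  File "h.py", line 20, in atd
    a,v=ray(c,xy,o);return a+v*d[int(round(xy[1])),int(round(xy[0]))]
        ~~~^^^^^^^^
  File "h.py", line 12, in ray
    i=arm.camera_info(c);T=c2w(c,o)
ValueError: time passes only in moves, steps and waits
```

View pics/w1.png

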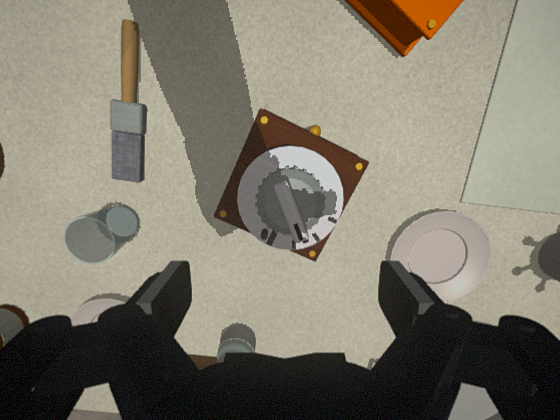

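The wrist view shows the wing at about (291,210), its pointer end at (300,238), and the long bar and pin at (265,238). I'll fit the wing from depth.

```bash
cat > fit.py <<'E'
from h import *
def fit(c,ctr,o,im,d):
    i=arm.camera_info(c);T=c2w(c,o)
    v,u=np.nonzero(d>0)
    q=cv2.undistortPoints(np.c_[u,v].astype(np.float64)[:,None],np.array(i['mtx']),np.array([i['k1'],0,0,0.]))[:,0]
    z=d[v,u][:,None]
    P=np.c_[q*z,z]@T[:3,:3].T+T[:3,3]
    near=np.hypot(P[:,0]-ctr[0],P[:,1]-ctr[1])
    w=P[(P[:,2]>.174)&(P[:,2]<.2)&(near<.045)]
    p=P[(abs(P[:,2]-.133)<.004)&(near<.065)]
    m=w.mean(0);e=np.linalg.svd(w[:,:2]-m[:2],full_matrices=False)[2][0]
    print('wing',len(w),m.round(4),np.median(w[:,2]).round(4),'yaw',np.degrees(np.arctan2(e[1],e[0])).round(1),cv2.minAreaRect((w[:,:2]*1000).astype(np.float32)))
    print('plate circle',len(p),cv2.minEnclosingCircle((p[:,:2]*1000).astype(np.float32)))
E
python3 - <<'E'
from fit import *
o,im,d=look('wrist');print(arm.get_obs()['time'])
fit('wrist',(.497,.227),o,im,d)
b=atz('wrist',(265,238),.133,o);p=atz('wrist',(300,238),.14,o);print(b,p)
o2,im,d=look('top');fit('top',(.49,.228),o2,im,d)
E
```

```text
3.7
wing 1015 [0.4951 0.2263 0.1819] 0.1821 yaw 27.5 ((496.839599609375, 226.77842712402344), (58.193485260009766, 14.09074592590332), 27.633411407470703)
plate circle 4794 ((496.8171081542969, 226.8581085205078), 54.994503021240234)
[0.54114539 0.20568387 0.133     ] [0.53442058 0.24191767 0.14      ]fit.py:11: RuntimeWarning: Mean of empty slice.
  m=w.mean(0);e=np.linalg.svd(w[:,:2]-m[:2],full_matrices=False)[2][0]
  ret = um.true_divide(
Traceback (most recent call last):
  File "fit.py", line 11, in fit
    m=w.mean(0);e=np.linalg.svd(w[:,:2]-m[:2],full_matrices=False)[2][0]
                  ~~~~~~~~~~~~~~~~~~~~~~~~~~~~~~~~~~~~~~~~~~~~~~~~~~~^^^
IndexError: index 0 is out of bounds for axis 0 with size 0
```

Depth gives the axis at (0.4968, 0.2268), the wing yaw at 27.6° and the bar at about −25°, so the ring stands at about 53°. The sizes match the text (58 x 14 mm wing, 55 mm plate radius). Next I align with the wing and descend.

Emit:
arm_command(
  targets=[
    {"x": 0.3,"y": 0,"z": 0.2,"roll": -4.1,"claw": 85},
    {"x": 0.3,"y": 0,"z": 0.2,"roll": -4.1,"claw": 85},
    {"x": 0.3,"y": 0,"z": 0.2,"roll": -4.1,"claw": 85},
    {"x": 0.3,"y": 1.5,"z": 0.2,"roll": -4.1,"claw": 60},
    {"x": 0.3,"y": 3,"z": 0.2,"roll": -4.1,"claw": 50},
    {"x": 0.3,"y": 4,"z": 0.2,"roll": -4.1,"claw": 50},
    {"x": 0.3,"y": 4.7,"z": 0.2,"roll": -4.1,"claw": 50},
    {"x": 0.3,"y": 5.3,"z": 0.2,"roll": -4.1,"claw": 50},
    {"x": 0.3,"y": 5.7,"z": 0.2,"roll": -4.1,"claw": 50},
    {"x": 0.3,"y": 6,"z": 0.2,"roll": -4.1,"claw": 50},
    {"x": 0.3,"y": 6,"z": 0.2,"roll": -4.1,"claw": 50},
    {"x": 0.3,"y": 6,"z": 0.2,"roll": -4.1,"claw": 50},
  ],
)

```text
time: 4.75
eef_pos: [0.4967, 0.2287, 0.1568]
ee_rot: [[0.888, 0.0, -0.459], [0.459, 0.0, 0.888], [0.0, -1.0, -0.0]]
contact_force: [0.0, 0.7, 0.6]
width: 0.584
```

Emit:
arm_command(
  squeeze=40,
  targets=[
    {"x": 0,"y": 0,"z": -0.05,"roll": 0,"claw": 50},
    {"x": 0,"y": 0,"z": -0.05,"roll": 0,"claw": 5},
    {"x": 0,"y": 0,"z": -0.05,"roll": 0,"claw": 5},
    {"x": 0,"y": 0,"z": -0.05,"roll": 0,"claw": 5},
    {"x": 0,"y": 0,"z": -0.05,"roll": 0,"claw": 5},
    {"x": 0,"y": 0,"z": -0.05,"roll": 0,"claw": 5},
    {"x": 0,"y": 0,"z": -0.05,"roll": 0,"claw": 5},
    {"x": 0,"y": 0,"z": -0.05,"roll": 0,"claw": 5},
    {"x": 0,"y": 0,"z": -0.05,"roll": 0,"claw": 5},
    {"x": 0,"y": 0,"z": -0.05,"roll": 0,"claw": 5},
  ],
)

```text
time: 5.58
eef_pos: [0.497, 0.2285, 0.157]
ee_rot: [[0.888, 0.0, -0.46], [0.46, 0.002, 0.888], [0.001, -1.0, 0.002]]
contact_force: [-2.8, 4.7, 4.6]
width: 0.155
```

```bash
python3 -c "
from h import *
o=arm.get_obs();print(o['time'],o['eef_pos'],o['contact_force'],o['ft_torque'],o['width'],o['joints'])"
```

```text
5.5833 [0.49695127 0.22846074 0.15704815] [-2.76269344  4.71975692  4.62251114] [0.73661688 0.51933196 0.02259613] 0.15528449805121555 [ 0.43002369  0.06303476  0.00718092  1.51382277  0.00170368 -0.04823619]
```

Gripped at about 13 mm, with low forces. Turning clockwise.

Emit:
arm_command(
  targets=[
    {"x": 0,"y": 0,"z": 0,"roll": 0.8,"claw": 5},
    {"x": 0,"y": 0,"z": 0,"roll": 1.7,"claw": 5},
    {"x": 0,"y": 0,"z": 0,"roll": 2.6,"claw": 5},
    {"x": 0,"y": 0,"z": 0,"roll": 3.5,"claw": 5},
    {"x": 0,"y": 0,"z": 0,"roll": 4.4,"claw": 5},
    {"x": 0,"y": 0,"z": 0,"roll": 5.3,"claw": 5},
    {"x": 0,"y": 0,"z": 0,"roll": 6.2,"claw": 5},
    {"x": 0,"y": 0,"z": 0,"roll": 7.1,"claw": 5},
    {"x": 0,"y": 0,"z": 0,"roll": 8,"claw": 5},
    {"x": 0,"y": 0,"z": 0,"roll": 8.8,"claw": 5},
    {"x": 0,"y": 0,"z": 0,"roll": 9.4,"claw": 5},
    {"x": 0,"y": 0,"z": 0,"roll": 9.4,"claw": 5},
  ],
)

```text
time: 6.58
eef_pos: [0.4969, 0.2281, 0.157]
ee_rot: [[0.942, 0.0, 0.337], [-0.337, 0.001, 0.942], [-0.0, -1.0, 0.001]]
contact_force: [-1.8, 3.0, 4.8]
width: 0.16
```

```bash
python3 -c "
from h import *
o=arm.get_obs();print(o['time'],o['eef_pos'],o['contact_force'],o['ft_torque'],o['width'],np.degrees(np.arctan2(o['ee_rot'][1,0],o['ee_rot'][0,0])))"
```

```text
6.5833 [0.49691285 0.22812691 0.15702584] [-1.80873144  2.95111573  4.80965093] [0.40089145 0.73245408 0.74343248] 0.16011838933893993 -19.691197821345483
```

Emit:
arm_command(
  targets=[
    {"x": 0,"y": 0,"z": 0,"roll": 0.3,"claw": 5},
    {"x": 0,"y": 0,"z": 0,"roll": 0.6,"claw": 5},
    {"x": 0,"y": 0,"z": 0,"roll": 0.8,"claw": 5},
    {"x": 0,"y": 0,"z": 0,"roll": 0.8,"claw": 5},
  ],
)

```text
time: 6.92
eef_pos: [0.4969, 0.2282, 0.1571]
ee_rot: [[0.918, 0.001, 0.397], [-0.397, 0.001, 0.918], [0.0, -1.0, 0.001]]
contact_force: [-2.3, 1.7, 5.9]
width: 0.158
```

```bash
python3 - <<'E'
from fit import *
o=arm.get_obs();print(o['time'],o['eef_pos'],o['contact_force'],o['ft_torque'],o['width'],np.degrees(np.arctan2(o['ee_rot'][1,0],o['ee_rot'][0,0])))
o,im,d=look('wrist')
save('w2',cv2.resize(im[100:300,180:400],(660,600),interpolation=cv2.INTER_CUBIC))
try: fit('wrist',(.497,.227),o,im,d)
except Exception as e: print(e)
E
```

```text
6.9167 [0.49692311 0.22817892 0.1571471 ] [-2.26774947  1.7486503   5.93530738] [0.33369259 0.7182529  2.1507073 ] 0.1578262811224335 -23.390847277918645
wing 6366 [0.4925 0.2287 0.1845] 0.1826 yaw -18.6 ((496.30889892578125, 227.54510498046875), (49.37644577026367, 46.75901794433594), 22.857013702392578)
plate circle 12404 ((496.9917297363281, 227.148193359375), 55.08073043823242)
```

View pics/w2.png

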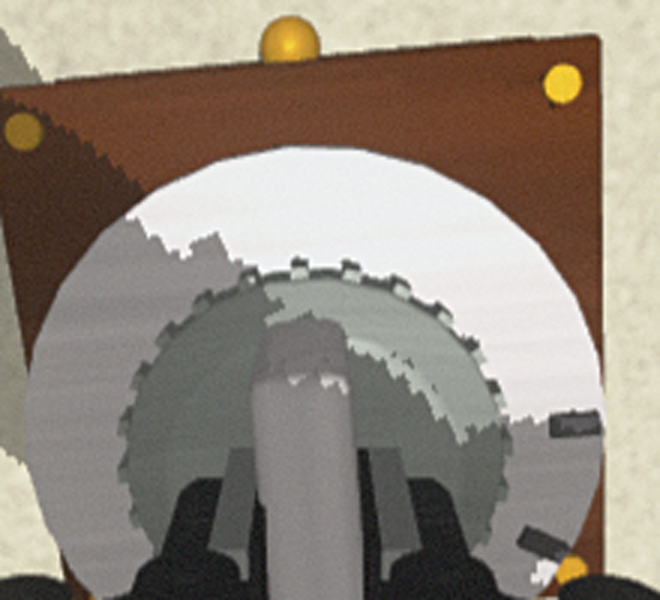

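Torque rises from 0.7 to 2.15 N m while the wing lags the tool, so it is at the hard stop. I'll measure the studs at crop (575,425) and (540,543) to place the bar.

```bash
python3 - <<'E'
from fit import *
o,im,d=look('wrist')
for xy in [(371.7,241.7),(360,281)]:
    p=atz('wrist',xy,.133,o);print(p,np.degrees(np.arctan2(p[1]-.2268,p[0]-.4968)),np.hypot(p[1]-.2268,p[0]-.4968))
for xy in [(180+305/3,100+385/3),(180+312/3,100+570/3)]: print(atz('wrist',xy,.183,o))
E
```

```text
[0.51314028 0.27317093 0.133     ] 70.5884606929595 0.04916571823220816
[0.53347616 0.25892246 0.133     ] 41.21317530679977 0.04875441669936788
[0.47070157 0.2370584  0.183     ]
[0.49545999 0.2273252  0.183     ]
```

The studs are at 70.6° and 41.2°, so the bar is at −19° and the target wing yaw is 41°. Backing off about 64.5° of tool rotation.

Emit:
arm_command(
  targets=[
    {"x": 0,"y": 0,"z": 0,"roll": -1,"claw": 5},
    {"x": 0,"y": 0,"z": 0,"roll": -2.2,"claw": 5},
    {"x": 0,"y": 0,"z": 0,"roll": -3.4,"claw": 5},
    {"x": 0,"y": 0,"z": 0,"roll": -4.6,"claw": 5},
    {"x": 0,"y": 0,"z": 0,"roll": -5.8,"claw": 5},
    {"x": 0,"y": 0,"z": 0,"roll": -7,"claw": 5},
    {"x": 0,"y": 0,"z": 0,"roll": -8.2,"claw": 5},
    {"x": 0,"y": 0,"z": 0,"roll": -9.4,"claw": 5},
    {"x": 0,"y": 0,"z": 0,"roll": -10.6,"claw": 5},
    {"x": 0,"y": 0,"z": 0,"roll": -11.8,"claw": 5},
    {"x": 0,"y": 0,"z": 0,"roll": -12.6,"claw": 5},
    {"x": 0,"y": 0,"z": 0,"roll": -12.9,"claw": 5},
  ],
)

```text
time: 8.02
eef_pos: [0.4969, 0.2285, 0.157]
ee_rot: [[0.752, 0.0, -0.659], [0.659, 0.002, 0.752], [0.002, -1.0, 0.002]]
contact_force: [-3.8, 6.6, 5.8]
width: 0.159
```

Emit:
arm_command(
  targets=[
    {"x": 0,"y": 0,"z": 0,"roll": 0,"claw": 5},
    {"x": 0,"y": 0,"z": 0,"roll": 0,"claw": 30},
    {"x": 0,"y": 0,"z": 0,"roll": 0,"claw": 50},
    {"x": 0,"y": 0,"z": 0,"roll": 0,"claw": 50},
    {"x": 0,"y": 0,"z": 0,"roll": 0,"claw": 50},
    {"x": 0,"y": 0,"z": 0,"roll": 0,"claw": 50},
    {"x": 0,"y": -1,"z": 0,"roll": 0,"claw": 50},
    {"x": 0,"y": -2,"z": 0,"roll": 0,"claw": 50},
    {"x": 0,"y": -3.5,"z": 0,"roll": 0,"claw": 50},
    {"x": 0,"y": -5,"z": 0,"roll": 0,"claw": 50},
    {"x": 0,"y": -6,"z": 0,"roll": 0,"claw": 50},
    {"x": 0,"y": -6,"z": 0,"roll": 0,"claw": 50},
  ],
)

```text
time: 9.02
eef_pos: [0.4979, 0.2278, 0.3121]
ee_rot: [[0.756, 0.007, -0.654], [0.654, 0.003, 0.756], [0.007, -1.0, -0.002]]
contact_force: [1.6, 1.0, 0.7]
width: 0.584
```

```bash
python3 - <<'E'
from fit import *
o,im,d=look('wrist')
print(o['time'],o['eef_pos'],np.degrees(np.arctan2(o['ee_rot'][1,0],o['ee_rot'][0,0])))
fit('wrist',(.497,.227),o,im,d)
save('w3',cv2.resize(im[120:270,190:390],(800,600),interpolation=cv2.INTER_CUBIC))
E
```

```text
9.0167 [0.4979355  0.22775767 0.31206901] 40.85895129642954
wing 1005 [0.4959 0.2258 0.182 ] 0.1821 yaw 41.0 ((496.77838134765625, 226.3939971923828), (57.72761535644531, 13.705445289611816), 41.24649429321289)
plate circle 4766 ((497.0458984375, 226.41734313964844), 54.96593475341797)
```

View pics/w3.png

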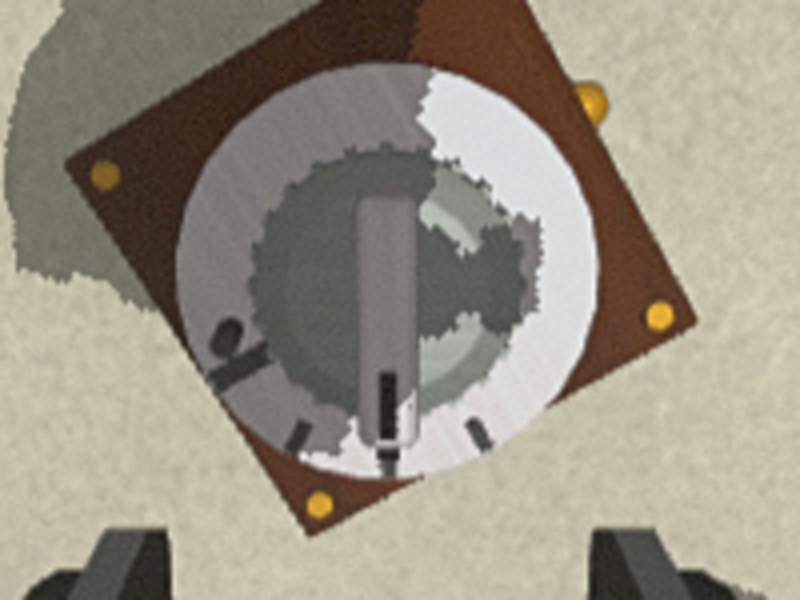

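The pointer (388,440) lines up with the second stud (388,462). The bar is at (240,365), the first stud at (300,435) and the third at (480,435). Handing in.

```bash
python3 -c "
from h import *
print(arm.hand_in())"
```

```text
the job is handed in; nothing more can be done
None
```

I turned the squat mill's ring clockwise to its hard stop, backed it off two clicks, let go, raised the gripper clear and handed the job in at about 9 s of the 40 s allowed.

- **Stop:** the moment on the tool rose from 0.02 to 2.15 N m. The wing stayed at about −19° while the tool turned on to −23°.
- **Final position:** the last wrist picture, taken after letting go, shows the pointer on the second stud. The fitted wing yaw is 41.0° and that stud measured 41.2°, so the ring stands about 60° back from touching.
- **Disagreement:** my first estimate of the bar, from the far picture, was −25°. Measuring the studs from close by gave −19°, which agreed with where the stop was felt, so I used that.
- **Other objects:** I kept the arm away from the tall mill and the orange look-alike. I took no picture of them afterwards to confirm they had not moved.

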